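# Top up the carrier-plate loader to its height gauge

## Robot

A 6-joint arm with a two-finger parallel gripper is mounted at the origin on a cart in front of the work surface, level with it; the furniture and walls round the work are solid. World frame = base frame: x ahead of the robot, y to its left, z up, the work surface at z = 0. Lengths are in mm, angles in rad, forces in N, time in s.
With the tool pointing down it reaches from about 425 to 925 mm from the base axis. Payload 12.5 kg.
Tool frame: the origin (TCP) lies at the very end of the fingers, on their centre line; the grasp point (between the pads) lies 19 mm behind it; z points along the fingers, y is the line along which they close (so a half turn about z gives the same grasp; the last joint's range is limited). The gripper opens to 85 mm and grips with 20 to 120 N. Pads are 22 mm wide; open, the fingers measure 114 mm over their backs; the gripper's body (76 mm by 85 mm) begins 54 mm behind the grasp point. The pads swing forward as they close: fully open they stand 13 mm farther back than shut.
Start: joints at [1.211, 0.491, 1.559, -0, 1.092, -0.106], TCP at [156.91, 605.002, 199.327] pointing down, gripper open.
Joint ranges: [-3.1, 3.1], [-0.84, 2.19], [0.05, 2.79], [-1.13, 4.28], [0.06, 2.93], [-2.69, 2.69]. Speed limits (rad/s): [2.22, 2.22, 2.79, 3.14, 3.14, 3.14].

## Interface

Orientations are given as a rotation vector (axis times angle).
In Python, from cell import r gives the robot as it stands.
- The arm moves only by the tool play_rows, never from a script. Its argument "increments" is a list of rows, each an object with "turn": the turn, a rotation vector about the tool's x, y, z in units of 5 degrees (1.0 is 5 degrees), a list of three; "slide": the shift along the tool's x, y, z in units of 25 mm (1.0 is 25 mm), a list of three; "jaw": the gripper command: -1 is fully open, 1 is shut, values between are in proportion. In form: [{"turn": [ax, ay, az], "slide": [tx, ty, tz], "jaw": jaw}, ...]. A call has 1 to 10 rows; each row shifts and turns the commanded pose from where the row before left it, along the tool's axes as they then stand; what a row does not reach is not made up. A row lasts 1/12 s, in which the tool goes at most 41.7 mm and 7.16 degrees, less where a joint would pass 70% of its speed; a pose out of reach is approached as far as the arm can. A call is refused whole if a number of a shift passes 1 or a number of a turn 1, either way. A call with a gripper value outside its range is refused whole. The fingers move at their own pace and stop on an object; "grip_force" is the grip in N (left out, the last holds). Time passes only in rows, so rows that do not move let the fingers close. It gives the time, the measured TCP pose, the force, the opening and the grip force at its end, in the units of the state.
- r.observe(): the state, without advancing time (a new reading comes with each control period).
- r.read_camera(name): name is "side" or "top" or "wrist"; returns a dict with "image" (384x512x3 uint8, red, green, blue), "depth" (384x512 float32, mm along the optical axis (not along the pixel's ray), 0 where there is no reading), "intrinsics" (3x3 intrinsics, pixels), "k1" (the pictures are not rectified: a ray, as slopes to the right and down, at radius r is drawn at 1 + k1 r^2 times it, then the intrinsics apply), "world_from_camera" (4x4, takes a point from camera to world coordinates); the wrist camera has in their place "T_tool_cam" (4x4, takes a point from camera to tool coordinates, whose origin is the TCP and whose axes are the flange's). Camera axes: x right, y down, z forward; pixel columns grow to the right and rows downward; lengths in mm; the calibration is good to about 2 mm. A picture is of the moment at which its call begins: read the wrist's pose just before it.
- r.hand_in(): hands the job in; it is judged then, once.
Trained networks look in a picture, given as the dict that the camera call returned (one of the last four; its "shot" number tells which), for a name from the list of things; names that differ only in an ending like _2 or _b are one class to them, and where a whole thing is asked for, a point or a joint stands for the part that bears it (a point fixed in the world has none). Each returns a list of dicts, best first, with "score" (0 to 1); they miss things now and then, are a little off and sometimes report something else, mostly with a low value. They report only what shows in the picture. A call takes as long as a camera call.
- r.look_for(thing, picture): "rect" ([centre column, centre row, width, height] in pixels, round what is visible of it).
- r.silhouettes(thing, picture): "pixels" (384x512 bool, what is visible of it) and "rect" ([centre column, centre row, width, height] in pixels, round what is visible of it).
- r.tip_of(thing, picture): "centre" ([column, row] in pixels: a listed point, or the origin of a listed thing).
The state is a dict: "t": time; "qpos": joint angles; "qd": joint speeds; "effort": joint torques, N m; "ee_pos": TCP position; "eef_rot": TCP orientation; "ft_force": force on the tool from outside, world axes, zero at the start; "moment": the same for the moment, N m; "grip_width": opening from 0.0 (shut) to 1.0 (fully open); "grasp_force": force on a finger pad.
Only numpy, scipy, OpenCV 4.12 (cv2) and the standard library are available. Lean on these libraries where they do the work, as an engineer would, in place of code of your own. Each camera call takes 0.05 s, during which the arm holds its last target. There are 200 camera calls.

## Task

Top up the stack loader with carrier plates: take plates off the pile one at a time, lay each flat on the stack and push it right back against the back rods, so that it slides under the gauge's feeler. Stop as soon as the pointer of the height gauge stands between its two lines, and leave the plates that are not needed on their pile and the other things on the bench alone.

Things in the scene. Friction and masses are not known exactly. Their poses are not given: they have to be found in the camera images.
- loader: Stack loader, fixed: grey base 160x126 mm with upright 10 mm steel rods. On a 2 mm bench mat; origin under its base, x to its back (away from the robot), y left, z up. Plates lie one on another on its steel pad (120x50 mm, 16 mm above the origin), long side along x, and are pushed in from the front. How many more plates are wanted differs: the gauge is set anew each time.
- loader_home (a point): Fixed point on the pad, 16 mm above the loader's origin, at x = 5 mm, y = 0 of the loader: here lies the centre of a plate that is right back (its front end 60 mm in front, its far end on the back rods 60 mm behind). Axes as the loader's.
- loader_back (a point): Fixed point at pad height midway between the front faces of the two back rods (36 mm apart, tops 74 mm above the pad), the stop for the plates. 29 mm in front of it one rod on each side (66 mm above the pad) leaves a plate 2 mm play either side; the front 80 mm of a plate that is home are free of rods.
- loader_nose (a point): Fixed point at pad height, plumb below the front of the feeler's nose, 34 mm in front of the back rods. The feeler is an 8 mm polished rod bent up at its nose, pressed down with 1 to 2 N; a plate rides under it and lifts it when pushed back (2 to 10 N). A plate is laid down with its far end in front of this point, then pushed. Height of the feeler: 14 to 27 mm above the pad at rest, not reported.
- loader_post (a point): Foot (at pad height) of the gauge's post, 12 mm thick and 146 mm tall, at the back left of the loader. The gauge clamped on it has a white scale facing the robot (78 mm wide, top up to 157 mm above the table) with two black lines, and a pointer in front of it.
- feeler (a joint): Lever of the height gauge, rad: 0 at rest with the feeler hanging free (pointer leans right, right of both lines); it grows as the top plate lifts the feeler and the 95 mm pointer swings to the left. About 0.021 rad per mm: one plate adds about 0.21. Right line at 0.045, left line at 0.262, end stop 0.42.
- bonder_eyepieces (a point): Fixed: the nearest, lowest end of the wire bonder's binoculars, which overhang the bench from here to the back (150 mm to the right, 90 mm to the left, 380 to 510 mm above the table). An arm that swings from the right to the left must pass on the robot's side of them with its wrist.
- plate_0: Aluminium carrier plate, 120x60x10 mm, 0.11 to 0.23 kg, square pockets in its top (five alike, same either way round). Origin: centre of its underside, x along its 120 mm, z up. This one lies in the loader from the start, pushed home; its top is below the feeler.
- plate_a: Aluminium carrier plate, 120x60x10 mm, 0.11 to 0.23 kg, square pockets in its top (five alike, same either way round). Origin: centre of its underside, x along its 120 mm, z up. At the start it lies in the crooked pile on the table to the right of the loader: the lowest.
- plate_b: Aluminium carrier plate, 120x60x10 mm, 0.11 to 0.23 kg, square pockets in its top (five alike, same either way round). Origin: centre of its underside, x along its 120 mm, z up. At the start it lies in the crooked pile on the table to the right of the loader: second from below, on plate_a.
- plate_c: Aluminium carrier plate, 120x60x10 mm, 0.11 to 0.23 kg, square pockets in its top (five alike, same either way round). Origin: centre of its underside, x along its 120 mm, z up. At the start it lies in the crooked pile on the table to the right of the loader: third, on plate_b.
- plate_d: Aluminium carrier plate, 120x60x10 mm, 0.11 to 0.23 kg, square pockets in its top (five alike, same either way round). Origin: centre of its underside, x along its 120 mm, z up. At the start it lies in the crooked pile on the table to the right of the loader: the top one at the start, on plate_c.
- marker: Marker pen with cap, 132 mm long, 15 mm thick, lying to the right of the pile; bystander, loose, to be left alone.
- spare_eyepiece: Black eyepiece standing upright, 35 mm across, 47 mm tall; bystander behind the pile, right of the loader, loose, to be left alone.
- petri_2: Clear petri dish base, 66 mm across, 12 mm tall; bystander far to the right, loose, to be left alone.
- flux_syringe: Syringe lying down, 117 mm long, 24 mm wide; bystander in front of the loader, loose, to be left alone.
- chip_tray_2: Flat chip tray, 51x51x6 mm; bystander to the right, loose, to be left alone.

How it is judged:
By the outcome, as a careful person would: the job done as asked, in the order asked, and still so for the second after the job is handed in, with the robot touching nothing.
It also fails if it takes over 67 s, if anything falls off the work surface, if the arm or the gripper's body presses on something with over 40 N, if the wrist force passes 120 N, or if a joint passes its speed limit or range.

## Working session

There is one attempt and no reset: what is moved stays moved. The work goes in short steps, Python scripts to look and compute and a tool call to move; the robot and the scene stay as the last step left them, time stands still between calls to the robot, and variables do not carry over. Pictures are saved under pics/ and viewed, at most 10 in all, crops included, and the job is handed in when it is done.

Besides the shell and the picture viewer there is one more tool, called as name(argument=value, ...) on one line, values as JSON. play_rows: Moves the arm, as the interface text tells. Its arguments: {"type":"object","properties":{"increments":{"type":"array","items":{"type":"object","properties":{"turn":{"type":"array","items":{"type":"number"}},"slide":{"type":"array","items":{"type":"number"}},"jaw":{"type":"number"}}}},"grip_force":{"type":"number"}},"required":["increments"]}

```bash
mkdir -p pics; ls; cat > h.py <<'E'
import numpy as np, cv2, json
from scipy.spatial.transform import Rotation as R
from cell import r
def pose():
    s=r.observe(); T=np.eye(4); T[:3,:3]=R.from_rotvec(s['eef_rot']).as_matrix(); T[:3,3]=s['ee_pos']; return T,s
def shot(n):
    T,s=pose(); p=r.read_camera(n)
    p['W']=T@np.array(p['T_tool_cam']) if n=='wrist' else np.array(p['world_from_camera']); return p
def ray(p,uv):
    K=np.array(p['intrinsics']); d=(np.array(uv,float).reshape(-1,2)-K[:2,2])/[K[0,0],K[1,1]]
    x=d.copy()
    for _ in range(20): x=d/(1+p['k1']*(x**2).sum(1,keepdims=True))
    v=np.c_[x,np.ones(len(x))]; return v
def atz(p,uv,z):
    v=ray(p,uv)@p['W'][:3,:3].T; o=p['W'][:3,3]; return o+v*((z-o[2])/v[:,2])[:,None]
def cloud(p):
    h,w=p['depth'].shape; u,v=np.meshgrid(np.arange(w),np.arange(h)); y=ray(p,np.c_[u.ravel(),v.ravel()])*p['depth'].reshape(-1,1)
    return (y@p['W'][:3,:3].T+p['W'][:3,3]).reshape(h,w,3)
def proj(p,X):
    c=(np.atleast_2d(X)-p['W'][:3,3])@p['W'][:3,:3]; x=c[:,:2]/c[:,2:]; x=x*(1+p['k1']*(x**2).sum(1,keepdims=True)); K=np.array(p['intrinsics']); return x*[K[0,0],K[1,1]]+K[:2,2]
def save(p,n,box=None,sc=1):
    im=p['image'][...,::-1]
    if box: im=im[box[1]:box[3],box[0]:box[2]]
    cv2.imwrite('pics/'+n,cv2.resize(im,None,fx=sc,fy=sc,interpolation=cv2.INTER_CUBIC))
E
cat > a.py <<'E'
from h import *
T,s=pose(); print(s['ee_pos'],s['eef_rot'],s['grip_width'],s['t']); print(T[:3,:3].round(3))
ims=[]
for n in('top','side'):
    p=shot(n); ims.append(p['image']); print(n,p['W'][:3].round(2).tolist(),p['k1'])
    C=cloud(p)
    for t in ['loader_home','loader_back','loader_nose','loader_post']:
        for d in r.tip_of(t,p)[:1]:
            c=np.array(d['centre']); print(t,round(d['score'],2),c.round(1),'z18:',atz(p,c,18)[0].round(1))
    for t in ['plate_d','feeler','marker','spare_eyepiece','flux_syringe']:
        for d in r.silhouettes(t,p)[:5]:
            m=d['pixels']; X=C[m]; X=X[p['depth'][m]>0]
            if len(X): print(t,round(d['score'],2),np.round(d['rect']),m.sum(),np.median(X,0).round(0),np.percentile(X,[3,97],axis=0).round(0).tolist())
im=np.vstack(ims)[...,::-1]; im=np.hstack([im[:384],im[384:]]); cv2.imwrite('pics/a.png',cv2.resize(im,(800,300)))
for k,i in zip('ts',ims): cv2.imwrite(f'pics/full_{k}.png',cv2.resize(i[...,::-1],(768,576)))
E
python3 a.py
```

```text
pics
[156.79735373 604.73430947 198.71966202] [-3.97564941e-01 -3.11604428e+00  1.73801105e-03] 1.000132870508983 0.0
[[-0.968  0.251 -0.   ]
 [ 0.251  0.968 -0.001]
 [ 0.    -0.001 -1.   ]]
top [[0.03, -0.98, 0.19, 341.93], [-1.0, -0.03, -0.0, 64.63], [0.01, -0.19, -0.98, 1303.1]] -0.04685274278312229
loader_home 0.8 [179.7 192. ] z18: [573.9 338.3  18. ]
loader_back 0.91 [177.7 178.6] z18: [622.8 348.9  18. ]
loader_nose 0.79 [172.8 184.4] z18: [600.9 365.1  18. ]
loader_post 0.72 [163.3 173.5] z18: [640.  402.5  18. ]
plate_d 0.93 [240. 204.  32.  37.] 597 [531. 121.  39.] [[478.0, 83.0, 31.0], [588.0, 160.0, 43.0]]
plate_d 0.91 [177. 193.  20.  40.] 577 [567. 345.  27.] [[515.0, 315.0, 20.0], [626.0, 377.0, 34.0]]
plate_d 0.63 [250. 204.   9.  21.] 34 [529.  87.  28.] [[508.0, 69.0, 20.0], [570.0, 98.0, 34.0]]
plate_d 0.28 [228. 167.   8.   8.] 63 [675. 179.  45.] [[667.0, 168.0, 18.0], [693.0, 190.0, 50.0]]
feeler 0.5 [172. 181.  11.   7.] 43 [618. 360.  46.] [[600.0, 354.0, 26.0], [628.0, 383.0, 58.0]]
marker 0.44 [283. 235.  31.  20.] 159 [436. -37.  13.] [[410.0, -90.0, -1.0]
[... 632 characters left out ...]
[184. 224.  17.  30.] 266 [549. 339.  28.] [[509.0, 319.0, 21.0], [618.0, 368.0, 35.0]]
plate_d 0.61 [254. 231.  10.  19.] 30 [544.  82.  30.] [[507.0, 68.0, 24.0], [571.0, 100.0, 36.0]]
plate_d 0.48 [241. 242.  22.  14.] 21 [489. 103.  18.] [[474.0, 82.0, 12.0], [533.0, 154.0, 24.0]]
feeler 0.65 [317. 253.  15.  15.] 162 [ 444. -157.    7.] [[420.0, -182.0, -0.0], [471.0, -133.0, 14.0]]
marker 0.47 [282. 257.  31.  18.] 145 [438. -27.  13.] [[408.0, -88.0, -1.0], [468.0, 21.0, 19.0]]
flux_syringe 0.64 [198. 264.  24.   4.] 87 [400. 278.  16.] [[394.0, 246.0, 10.0], [410.0, 321.0, 23.0]]
flux_syringe 0.55 [186. 226.  17.  29.] 299 [550. 336.  28.] [[478.0, 309.0, 17.0], [618.0, 368.0, 97.0]]
```

View pics/full_t.png

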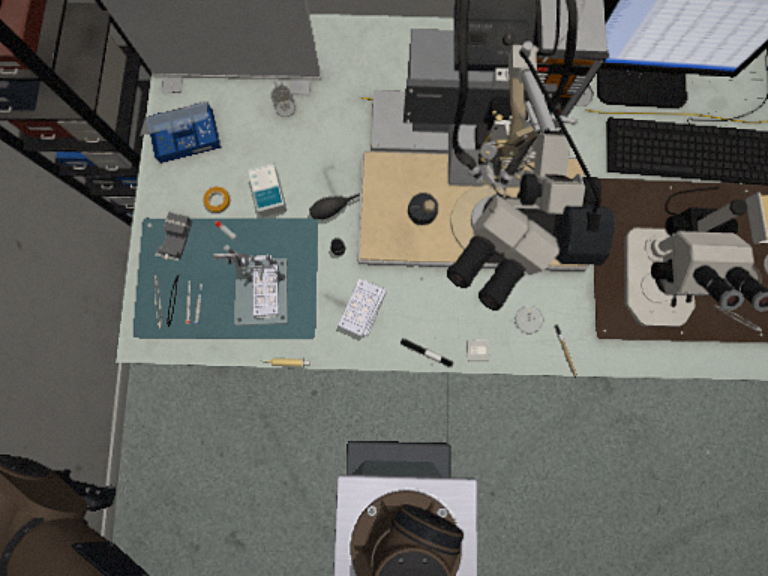

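```bash
cat > b.py <<'E'
from h import *
p=shot('wrist'); print(p['W'].round(2).tolist(), np.array(p['T_tool_cam']).round(2).tolist()); print(p['intrinsics'],p['k1']); save(p,'w0.png')
E
python3 b.py
```

```text
[[0.25, 0.93, 0.27, 86.97], [0.97, -0.24, -0.07, 622.21], [0.0, 0.28, -0.96, 375.59], [0.0, 0.0, 0.0, 1.0]] [[0.0, -0.96, -0.28, 72.02], [1.0, -0.0, 0.0, -0.89], [-0.0, -0.28, 0.96, -176.27], [0.0, 0.0, 0.0, 1.0]]
[[290.22449853   0.         253.94053826]
 [  0.         290.22449853 192.01423659]
 [  0.           0.           1.        ]] -0.07567820967584249
```

The top view shows the loader at about (262,285), the pile at (360,308), the marker at (427,352), the syringe at (287,362) and the eyepiece at (338,247). I'm moving to a point between the loader and the pile, with the tool square to the world.

play_rows(increments=[{"turn": [0,0,-0.97],"slide": [0,0,-0.3],"jaw": -1},{"turn": [0,0,-0.97],"slide": [0,0,-0.3],"jaw": -1},{"turn": [0,0,-0.97],"slide": [0,0,0],"jaw": -1},{"slide": [-0.92,-0.98,0],"jaw": -1},{"slide": [-0.92,-0.98,0],"jaw": -1},{"slide": [-0.92,-0.98,0],"jaw": -1},{"slide": [-0.92,-0.98,0],"jaw": -1},{"slide": [-0.92,-0.98,0],"jaw": -1},{"slide": [-0.92,-0.98,0],"jaw": -1},{"slide": [-0.92,-0.98,0],"jaw": -1}])

```text
$.increments[3]: bad value
```

play_rows(increments=[{"slide": [-0.92,-0.98,0],"jaw": -1},{"slide": [-0.92,-0.98,0],"jaw": -1},{"slide": [-0.92,-0.98,0],"jaw": -1},{"slide": [-0.92,-0.98,0],"jaw": -1},{"slide": [-0.92,-0.98,0],"jaw": -1},{"slide": [-0.92,-0.98,0],"jaw": -1},{"slide": [-0.92,-0.98,0],"jaw": -1},{"slide": [-0.92,-0.98,0],"jaw": -1},{"jaw": -1}])

```text
$.increments[0]: bad value
```

```bash
cat > c.py <<'E'
from h import *
T,s=pose(); print(s['t'],s['ee_pos'].round(1) if hasattr(s['ee_pos'],'round') else s['ee_pos']); print(T[:3,:3].round(3).tolist())
p=shot('wrist'); C=cloud(p); save(p,'w1.png',sc=1.5)
for t in ['loader_home','loader_back','loader_nose','loader_post']:
    for d in r.tip_of(t,p)[:1]:
        c=np.array(d['centre']); print(t,round(d['score'],2),c.round(1),'z18:',atz(p,c,18)[0].round(1))
for t in ['plate_d','feeler','marker','spare_eyepiece','flux_syringe']:
    for d in r.silhouettes(t,p)[:4]:
        m=d['pixels']&(p['depth']>0); X=C[m]
        if len(X):
            print(t,round(d['score'],2),np.round(d['rect']),m.sum(),np.median(X,0).round(0),np.percentile(X,[3,97],axis=0).round(0).tolist())
            if t=='plate_d':
                (cx,cy),(w,h),a=cv2.minAreaRect(X[X[:,2]>np.percentile(X[:,2],80)-5][:,:2].astype(np.float32)); print('  rect',round(cx,1),round(cy,1),round(w,1),round(h,1),round(a,1),'ztop',np.percentile(X[:,2],80).round(1))
E
python3 c.py
```

```text
1.05 [156.9 605.  199.3]
[[-0.968, 0.251, 0.0], [0.251, 0.968, 0.0], [0.0, 0.0, -1.0]]
loader_home 0.3 [114.9 351. ] z18: [388.1 313.6  18. ]
plate_d 0.25 [ 93. 359.  23.  15.] 286 [397. 263.  16.] [[391.0, 238.0, 7.0], [406.0, 290.0, 20.0]]
  rect 398.6 264.6 21.9 54.5 10.1 ztop 18.4
flux_syringe 0.86 [ 93. 359.  26.  15.] 322 [397. 264.  16.] [[390.0, 237.0, 1.0], [408.0, 291.0, 20.0]]
```

View pics/w1.png

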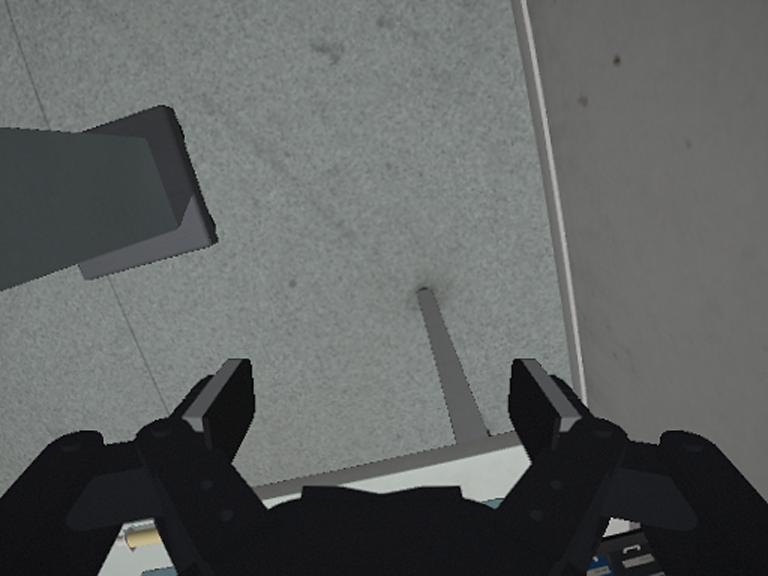

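Every row needs all three keys, so both move calls were refused. The wrist picture shows image-up pointing towards the robot, with the fingers at the bottom.

play_rows(increments=[{"turn": [0,0,-0.97],"slide": [0,0,-0.3],"jaw": -1},{"turn": [0,0,-0.97],"slide": [0,0,-0.3],"jaw": -1},{"turn": [0,0,-0.97],"slide": [0,0,0],"jaw": -1},{"turn": [0,0,0],"slide": [-0.97,-0.925,0],"jaw": -1},{"turn": [0,0,0],"slide": [-0.97,-0.925,0],"jaw": -1},{"turn": [0,0,0],"slide": [-0.97,-0.925,0],"jaw": -1},{"turn": [0,0,0],"slide": [-0.97,-0.925,0],"jaw": -1},{"turn": [0,0,0],"slide": [-0.97,-0.925,0],"jaw": -1},{"turn": [0,0,0],"slide": [-0.97,-0.925,0],"jaw": -1},{"turn": [0,0,0],"slide": [-0.97,-0.925,0],"jaw": -1}])

```text
t: 2.38
ee_pos: [327.7, 441.9, 214.5]
eef_rot: [-0.0, 3.141, 0.001]
ft_force: [1.5, 1.0, 0.4]
grip_width: 0.994
grasp_force: 0.0
```

play_rows(increments=[{"turn": [0,0,0],"slide": [-0.97,-0.925,0],"jaw": -1},{"turn": [0,0,0],"slide": [-0.97,-0.925,0],"jaw": -1},{"turn": [0,0,0],"slide": [-0.97,-0.925,0],"jaw": -1},{"turn": [0,0,0],"slide": [-0.97,-0.925,0],"jaw": -1},{"turn": [0,0,0],"slide": [-0.97,-0.925,0],"jaw": -1},{"turn": [0,0,0],"slide": [-0.97,-0.925,0],"jaw": -1},{"turn": [0,0,0],"slide": [-0.97,-0.925,0],"jaw": -1},{"turn": [0,0,0],"slide": [-0.97,-0.925,0],"jaw": -1},{"turn": [0,0,0],"slide": [-0.97,-0.925,0],"jaw": -1},{"turn": [0,0,0],"slide": [0,0,0],"jaw": -1}])

```text
t: 3.22
ee_pos: [548.5, 231.5, 214.0]
eef_rot: [0.005, 3.14, -0.001]
ft_force: [-0.2, -0.2, 0.1]
grip_width: 0.998
grasp_force: 0.0
```

```bash
python3 c.py
```

```text
3.2167 [548.5 231.5 214. ]
[[-1.0, 0.003, 0.001], [0.003, 1.0, -0.001], [-0.001, -0.001, -1.0]]
loader_back 0.56 [338.9 222.2] z18: [628.1 348.8  18. ]
loader_post 0.75 [379.1 224.6] z18: [632.3 406.5  18. ]
plate_d 0.82 [343. 180.  54.  94.] 4017 [561. 345.  29.] [[511.0, 316.0, 25.0], [620.0, 375.0, 31.0]]
  rect 569.1 345.5 119.8 62.6 4.4 ztop 30.1
plate_d 0.71 [133. 166.  17.  49.] 241 [552.  74.  32.] [[522.0, 51.0, 1.0], [576.0, 90.0, 42.0]]
  rect 547.7 78.5 10.6 64.5 66.1 ztop 32.6
plate_d 0.65 [167. 154.  75. 108.] 4802 [529. 123.  41.] [[477.0, 84.0, 38.0], [586.0, 161.0, 43.0]]
  rect 532.5 121.3 60.9 120.0 67.7 ztop 42.0
plate_d 0.26 [375. 204. 146. 175.] 6881 [560. 379.  16.] [[490.0, 297.0, 14.0], [641.0, 418.0, 151.0]]
  rect 567.6 359.7 158.5 125.7 4.4 ztop 19.7
feeler 0.71 [382. 235.  65.  51.] 433 [617. 386.  52.] [[598.0, 353.0, 43.0], [624.0, 407.0, 133.0]]
feeler 0.39 [48. 80. 96. 46.] 1174 [436. -35.  15.] [[408.0, -92.0, 1.0], [461.0, 21.0, 17.0]]
marker 0.63 [47. 80. 95. 42.] 1071 [436. -32.  15.] [[408.0, -92.0, 10.0], [461.0, 21.0, 17.0]]
marker 0.18 [382. 235.  64.  50.] 403 [617. 387.  54.] [[599.0, 353.0, 43.0], [625.0, 406.0, 135.0]]
spare_eyepiece 0.56 [220. 260.  26.  38.] 705 [672. 183.  42.] [[664.0, 168.0, 7.0], [691.0, 197.0, 49.0]]
flux_syringe 0.78 [301.  45.  88.  25.] 1126 [403. 281.  17.] [[394.0, 238.0, 10.0], [410.0, 327.0, 20.0]]
```

View pics/w1.png

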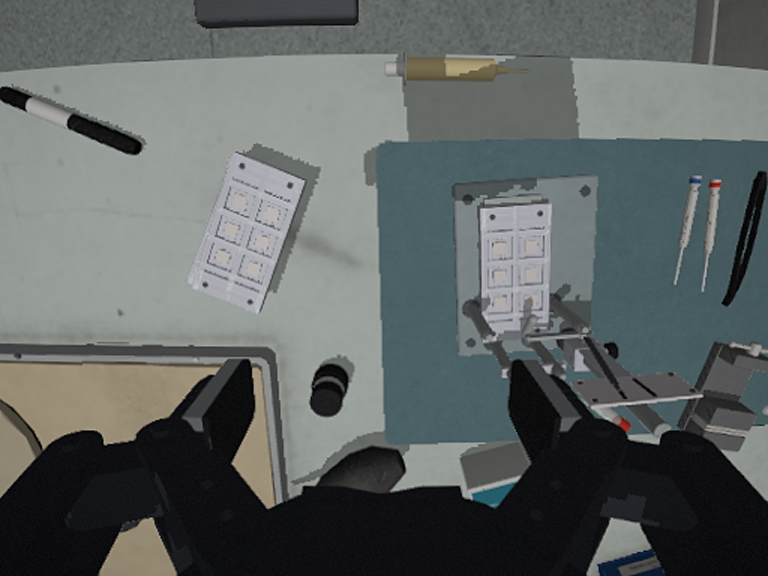

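The wrist picture shows:
- The pile, with its top plate at about (250,230).
- The loader plate at (515,265), with the rods and feeler at (480–580,310).
- The gauge plate at (640,390), seen edge-on.

The measurements agree with the given sizes: 120x61 mm plates and a loader yaw of 4.4°. I'm going above the pile for a closer look.

play_rows(increments=[{"turn": [0,0,0],"slide": [0.29,-0.81,0.59],"jaw": -1},{"turn": [0,0,0],"slide": [0.29,-0.81,0.59],"jaw": -1},{"turn": [0,0,0],"slide": [0.29,-0.81,0.59],"jaw": -1},{"turn": [0,0,0],"slide": [0.29,-0.81,0.59],"jaw": -1},{"turn": [0,0,0.89],"slide": [0.29,-0.81,0.59],"jaw": -1},{"turn": [0,0,0.89],"slide": [0,0,0],"jaw": -1},{"turn": [0,0,0.89],"slide": [0,0,0],"jaw": -1},{"turn": [0,0,0.89],"slide": [0,0,0],"jaw": -1},{"turn": [0,0,0.89],"slide": [0,0,0],"jaw": -1},{"turn": [0,0,0],"slide": [0,0,0],"jaw": -1}])

```text
t: 4.55
ee_pos: [508.7, 134.0, 140.6]
eef_rot: [0.611, 3.081, 0.0]
ft_force: [-0.9, 0.7, -0.8]
grip_width: 0.998
grasp_force: 0.0
```

```bash
cat > d.py <<'E'
from h import *
T,s=pose(); print(s['t'],np.round(s['ee_pos'],1)); print(T[:3,:3].round(3).tolist())
p=shot('wrist'); C=cloud(p); save(p,'w2.png',sc=1.5); Ti=np.linalg.inv(T)
for d in r.silhouettes('plate_d',p)[:5]:
    m=d['pixels']&(p['depth']>0); X=C[m]; zt=np.percentile(X[:,2],80); 
    S=X[abs(X[:,2]-zt)<4]; (cx,cy),(w,h),a=cv2.minAreaRect(S[:,:2].astype(np.float32))
    print(round(d['score'],2),np.round(d['rect']),'rect',round(cx,1),round(cy,1),round(w,1),round(h,1),round(a,1),'zt',zt.round(1), 'centre in tool',(Ti[:3,:3]@([cx,cy,zt]-T[:3,3])).round(1))
F=(C-T[:3,3])@T[:3,:3]; k=(p['depth']>0)&(F[...,2]<3)&(F[...,2]>-40)&(abs(F[...,0])<16)&(abs(F[...,1])<60)
for sgn in(-1,1):
    G=F[k&(F[...,1]*sgn>0)]
    if len(G): print('finger',sgn,len(G),'tool z max',np.percentile(G[:,2],99).round(1),'y',np.percentile(G[:,1],[2,98]).round(1))
E
python3 d.py
```

```text
4.55 [508.7 134.  140.6]
[[-0.924, 0.381, 0.0], [0.381, 0.924, 0.0], [-0.0, 0.0, -1.0]]
0.81 [461. 156.  82. 126.] rect 569.1 345.5 120.3 63.5 4.3 zt 30.0 centre in tool [ 24.7 218.5 110.6]
0.72 [252. 206.  62. 112.] rect 532.9 120.4 60.2 120.1 67.4 zt 42.0 centre in tool [-27.5  -3.3  98.7]
0.65 [215. 165.   3.  19.] rect 479.7 100.3 1.1 17.3 67.6 zt 12.2 centre in tool [ 13.9 -42.2 128.5]
0.58 [223. 222.   7.  76.] rect 537.1 82.6 8.0 83.9 65.9 zt 31.9 centre in tool [-45.9 -36.7 108.7]
0.55 [218. 177.  10.  48.] rect 491.1 99.2 3.6 48.2 62.6 zt 22.4 centre in tool [  3.  -38.9 118.3]
```

View pics/w2.png

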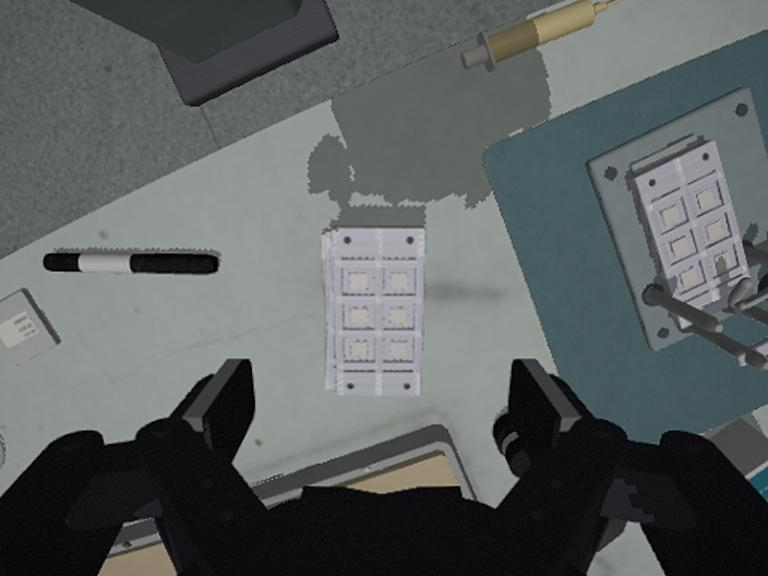

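Both views agree: the pile centre is (532.8, 120.8) at -22.4°, and the loader plate is (569.1, 345.5) at +4.35°. Heights read about 2 mm high. In the picture the pile is at (375,312) and the fingertips are at (240,360) and (525,360), so I'll work out how far back the open fingertips stand.

```bash
cat > e.py <<'E'
from h import *
p=shot('wrist'); M=np.array(p['T_tool_cam'])
for uv,y in [((168,240),-42.5),((155,240),-42.5),((341,240),42.5),((168,268),-42.5)]:
    v=ray(p,[uv])[0]@M[:3,:3].T; k=(y-M[1,3])/v[1]; print(uv,(M[:3,3]+k*v).round(1), p['depth'][uv[1]-3:uv[1]+8,uv[0]-3:uv[0]+4].max())
E
python3 e.py
```

```text
(168, 240) [ 11.1 -42.5 -49.2] 348.0064
(155, 240) [ 19.2 -42.5 -66.2] 345.20346
(341, 240) [  9.   42.5 -44.9] 348.62186
(168, 268) [ -1.7 -42.5 -53.4] 358.52087
```

play_rows(increments=[{"turn": [0,0,0],"slide": [-0.11,-0.07,0.8],"jaw": -0.55},{"turn": [0,0,0],"slide": [-0.11,-0.07,0.8],"jaw": -0.55},{"turn": [0,0,0],"slide": [0,0,0.6],"jaw": -0.55},{"turn": [0,0,0],"slide": [0,0,0.0],"jaw": -0.55},{"turn": [0,0,0],"slide": [0,0,0.0],"jaw": -0.55}])

```text
t: 5.12
ee_pos: [512.3, 128.5, 85.3]
eef_rot: [-0.604, -3.082, 0.001]
ft_force: [0.0, 0.7, -0.0]
grip_width: 0.776
grasp_force: 0.0
```

```bash
python3 d.py; python3 - <<'E'
import cv2; im=cv2.imread('pics/w2.png'); cv2.imwrite('pics/w3.png',im[150:576])
E
```

```text
5.1167 [512.3 128.5  85.3]
[[-0.926, 0.377, -0.001], [0.377, 0.926, -0.0], [0.001, -0.001, -1.0]]
0.71 [484. 163.  54. 142.] rect 568.2 326.3 45.4 128.7 80.9 zt 30.0 centre in tool [ 22.7 204.3  55.3]
0.62 [214. 187.   3.  60.] rect 492.3 99.5 3.8 50.3 65.8 zt 22.1 centre in tool [  7.4 -34.4  63.2]
0.6 [212. 175.   2.  24.] rect 483.2 99.4 2.3 19.1 65.9 zt 12.1 centre in tool [ 15.8 -37.9  73.2]
0.57 [219. 237.  11.  94.] rect 534.8 83.0 6.6 87.2 65.8 zt 32.1 centre in tool [-38.2 -33.6  53.2]
0.56 [258. 222.  79. 139.] rect 532.9 120.6 60.2 120.0 67.5 zt 41.9 centre in tool [-22.1   0.4  43.4]
finger -1 1 tool z max -38.8 y [-34.4 -34.4]
finger 1 2 tool z max -39.7 y [32.2 32.3]
```

View pics/w3.png

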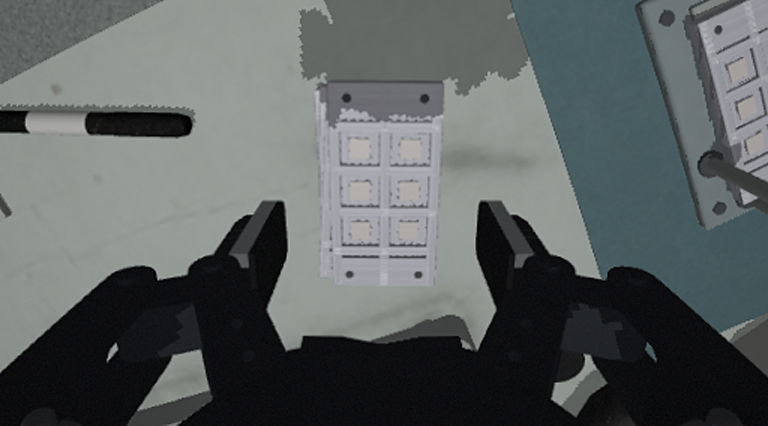

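```bash
cat > f.py <<'E'
from h import *
T,s=pose(); p=shot('wrist'); C=cloud(p); F=(C-T[:3,3])@T[:3,:3]
for (u,v) in [(178,236),(184,236),(189,236),(184,245),(188,255),(184,270),(170,255),(160,270),(322,236),(330,245),(345,260),(250,330)]:
    print((u,v),round(float(p['depth'][v,u]),1),F[v,u].round(1),p['image'][v,u])
M=np.array(p['T_tool_cam']); pt=lambda X:proj({**p,'W':M},np.array(X))
for z in(0,-8,-40): print(z,pt([[11,-33,z],[-11,-33,z],[11,33,z],[-11,33,z]]).round(0).tolist())
E
python3 f.py
```

```text
(178, 236) 140.8 [ 12.2 -38.1 -47. ] [60 62 63]
(184, 236) 139.9 [ 12.6 -34.9 -47.8] [12 12 14]
(189, 236) 147.4 [  9.4 -34.2 -40.9] [79 83 80]
(184, 245) 136.4 [ 10.  -34.1 -52.2] [12  8 10]
(188, 255) 144.8 [  1.3 -34.1 -45.9] [ 9 11 11]
(184, 270) 136.0 [ -1.3 -34.1 -55.8] [ 8  7 11]
(170, 255) 122.9 [ 11.9 -36.9 -65.7] [59 61 62]
(160, 270) 111.5 [ 11.8 -37.6 -77.5] [88 90 92]
(322, 236) 140.3 [ 12.4  32.1 -47.4] [12 13 15]
(330, 245) 131.6 [ 12.1  33.8 -56.6] [28 27 29]
(345, 260) 117.9 [ 12.4  36.4 -70.8] [60 61 63]
(250, 330) 81.7 [  11.2   -2.2 -108.7] [12 11 13]
0 [[204.0, 207.0], [206.0, 238.0], [307.0, 207.0], [305.0, 238.0]]
-8 [[202.0, 211.0], [204.0, 244.0], [309.0, 211.0], [307.0, 244.0]]
-40 [[191.0, 233.0], [194.0, 270.0], [320.0, 232.0], [317.0, 270.0]]
```

The wrist depth puts the fingertips about 40 mm behind the stated TCP, far more than the 13 mm swing. I'll check this against the fixed cameras.

```bash
cat > g.py <<'E'
from h import *
T,s=pose(); print(np.round(s['ee_pos'],1),s['grip_width'])
for n in('side','top'):
    p=shot(n); C=cloud(p); F=(C-T[:3,3])@T[:3,:3]
    k=(p['depth']>0)&(F[...,2]<25)&(F[...,2]>-200)&(abs(F[...,0])<60)&(abs(F[...,1])<75)
    print(n,k.sum()); 
    G=F[k]; 
    if len(G):
        h=np.histogram(G[:,2],np.arange(-200,30,10)); print(list(zip(h[1].astype(int).tolist(),h[0].tolist())))
        for lo in range(-100,0,10):
            g=G[(G[:,2]>=lo)&(G[:,2]<lo+10)]
            if len(g): print(lo,len(g),g.min(0).round(),g.max(0).round())
    if n=='side':
        u,v=proj(p,T[:3,3])[0].astype(int); print(u,v); save(p,'s1.png',(max(u-50,0),v-50,u+50,v+40),6)
    
E
python3 g.py
```

```text
[513.  128.7  86.6] 0.7755951340134868
side 626
[(-200, 43), (-190, 46), (-180, 46), (-170, 28), (-160, 11), (-150, 81), (-140, 66), (-130, 46), (-120, 56), (-110, 55), (-100, 57), (-90, 30), (-80, 13), (-70, 22), (-60, 17), (-50, 9), (-40, 0), (-30, 0), (-20, 0), (-10, 0), (0, 0), (10, 0)]
-100 57 [ -11.  -63. -100.] [ 18.  66. -90.]
-90 30 [-12. -59. -90.] [ 16.  63. -81.]
-80 13 [  2. -44. -80.] [ 16.  48. -71.]
-70 22 [ -7. -45. -70.] [ 15.  45. -60.]
-60 17 [ -6. -44. -60.] [ 16.  46. -50.]
-50 9 [ -4. -38. -50.] [ 14.  46. -45.]
239 226
top 0
```

View pics/s1.png

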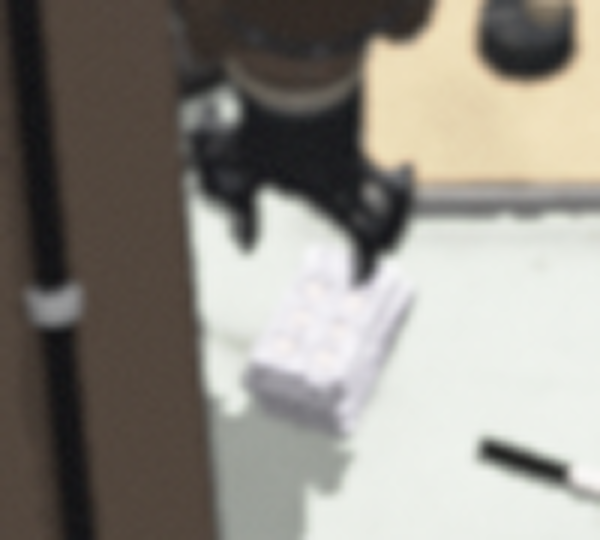

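The side view confirms it: the fingertips at (245,240) and (365,280) are about 40 mm above the reported TCP. The real TCP therefore lies about 33 mm behind the stated one, and I'll allow for that, lowering in steps.

play_rows(increments=[{"turn": [0,0,0],"slide": [0,0,0.9],"jaw": -0.55},{"turn": [0,0,0],"slide": [0,0,0.9],"jaw": -0.55},{"turn": [0,0,0],"slide": [0,0,0.9],"jaw": -0.55},{"turn": [0,0,0],"slide": [0,0,0.5],"jaw": -0.55},{"turn": [0,0,0],"slide": [0,0,0],"jaw": -0.55}])

```text
t: 5.78
ee_pos: [511.6, 128.4, 3.9]
eef_rot: [-0.605, -3.08, 0.001]
ft_force: [-0.1, -0.6, 0.1]
grip_width: 0.78
grasp_force: 0.0
```

```bash
cat > f.py <<'E'
from h import *
T,s=pose(); p=shot('wrist'); C=cloud(p); F=(C-T[:3,3])@T[:3,:3]; print(s['t'],np.round(s['ee_pos'],1),s['grip_width'],np.round(s['ft_force'],1))
M=np.array(p['T_tool_cam'])
K=(p['depth']>0)&(abs(F[...,0])<15)
for sg in(-1,1):
    k=K&(F[...,1]*sg>10)&(F[...,1]*sg<50)&(F[...,2]<-20)&(F[...,2]>-60)
    G=F[k]; g=G[abs(G[:,0])<11]; print(sg,len(g),'tipz',np.percentile(g[:,2],[50,90,98,100]).round(1),'inner y',np.percentile(g[:,1]*sg,[2,20]).round(1))
k=(p['depth']>0)&(abs(F[...,1])<20)&(C[...,2]>15)&(C[...,2]<60)&(abs(F[...,0])<110); print('plate top z',np.percentile(C[k][:,2],[10,50,90]).round(1),'tool z',np.median(F[k][:,2]).round(1))
save(p,'w4.png',(90,110,420,350),1.9)
E
python3 f.py
```

```text
5.7833 [511.6 128.4   3.9] 0.7804825147704829 [-0.1 -0.6  0.1]
-1 1960 tipz [-37.2 -34.7 -27.3 -26. ] inner y [10.5 15.3]
1 2004 tipz [-37.3 -35.1 -34.5 -33.6] inner y [10.6 15.6]
plate top z [38.8 40.8 42.1] tool z -37.0
```

View pics/w4.png

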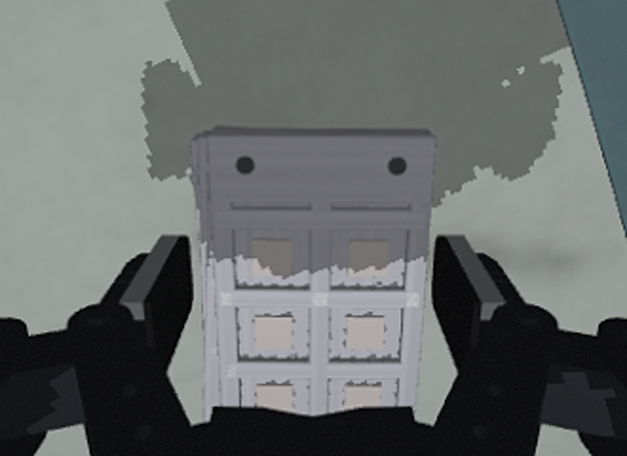

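The fingertips straddle the top plate, about 3 mm above its top. The second plate peeks out on the left at col 195. I'm going down 8 mm and gripping.

play_rows(grip_force=60, increments=[{"turn": [0,0,0],"slide": [0,0,0.16],"jaw": -0.55},{"turn": [0,0,0],"slide": [0,0,0.16],"jaw": -0.55},{"turn": [0,0,0],"slide": [0,0,0],"jaw": 0},{"turn": [0,0,0],"slide": [0,0,0],"jaw": 0},{"turn": [0,0,0],"slide": [0,0,0],"jaw": 0},{"turn": [0,0,0],"slide": [0,0,0],"jaw": 0}])

```text
t: 6.33
ee_pos: [512.9, 128.6, -1.6]
eef_rot: [0.605, 3.081, 0.001]
ft_force: [-2.0, -0.4, 5.9]
grip_width: 0.675
grasp_force: 63.8
```

play_rows(increments=[{"turn": [0,0,0],"slide": [0,0,-0.3],"jaw": 0},{"turn": [0,0,0],"slide": [0,0,-0.5],"jaw": 0},{"turn": [0,0,0],"slide": [0,0,-0.5],"jaw": 0},{"turn": [0,0,0],"slide": [0,0,-0.8],"jaw": 0},{"turn": [0,0,0],"slide": [0,0,0],"jaw": 0}])

```text
t: 6.75
ee_pos: [513.7, 128.7, 53.2]
eef_rot: [0.605, 3.079, 0.002]
ft_force: [1.1, -0.2, -2.1]
grip_width: 0.672
grasp_force: 64.7
```

```bash
cat > i.py <<'E'
from h import *
import sys
T,s=pose(); p=shot('wrist'); C=cloud(p); F=(C-T[:3,3])@T[:3,:3]; print(s['t'],np.round(s['ee_pos'],1),s['grip_width'],np.round(s['ft_force'],1))
for d in r.silhouettes('plate_d',p)[:4]:
    m=d['pixels']&(p['depth']>0); X=F[m]; (cx,cy),(w,h),a=cv2.minAreaRect(X[:,:2].astype(np.float32)); print(round(d['score'],2),m.sum(),'tool min/max',np.percentile(X,[1,50,99],axis=0).round(1).tolist(),'ang',round(a,1),round(w,1),round(h,1))
k=(p['depth']>0)&(abs(F[...,1])<27)&(abs(F[...,0])<130)&(F[...,2]<-20)&(F[...,2]>-50); X=F[k]; print('held: tool x max',np.percentile(X[:,0],99.5).round(1),'front edge slope',np.polyfit(*[np.array([[y,X[(abs(X[:,1]-y)<2)][:,0].max()] for y in range(-24,25,4) if (abs(X[:,1]-y)<2).any()])[:,i] for i in(0,1)],1).round(3)); A=np.c_[X[:,:2],np.ones(len(X))]; print('plane',np.linalg.lstsq(A,X[:,2],rcond=None)[0].round(3))
save(p,sys.argv[1],(90,60,420,350),1.9)
E
python3 i.py w5.png
```

```text
6.75 [513.7 128.7  53.2] 0.6724758823553163 [ 1.1 -0.2 -2.1]
0.93 16730 tool min/max [[-44.8, -29.8, -44.6], [2.8, -1.0, -42.6], [38.2, 28.0, -37.4]] ang 88.8 101.5 141.2
0.87 1398 tool min/max [[25.0, -30.0, 19.9], [30.9, -5.1, 21.4], [37.4, 27.0, 28.5]] ang 4.3 12.6 59.0
0.84 1661 tool min/max [[-6.0, 169.9, 22.3], [50.9, 183.1, 25.4], [77.9, 207.9, 37.5]] ang 76.2 21.2 93.6
0.62 37 tool min/max [[21.5, -40.2, 40.0], [26.2, -39.2, 41.2], [30.4, -38.2, 42.8]] ang 2.2 9.2 1.8
held: tool x max 38.3 front edge slope [9.000e-03 3.837e+01]
plane [-2.0000e-02 -1.0000e-03 -4.2145e+01]
```

View pics/w5.png

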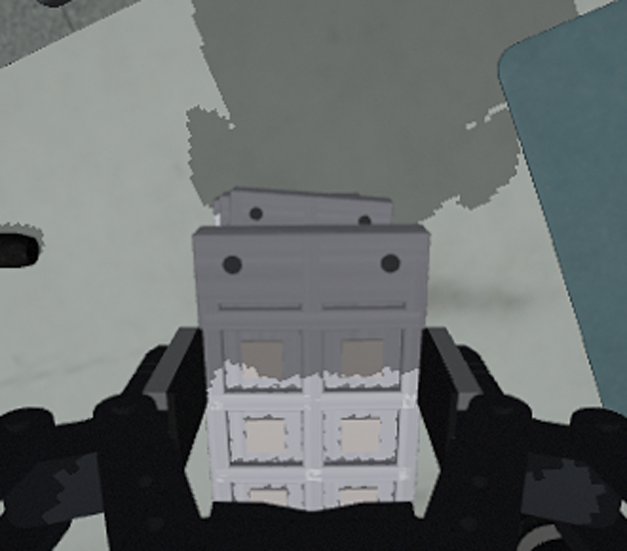

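The picture shows one plate held square, with its front edge at tool x = +38 mm, and the rest of the pile undisturbed behind it at (310,205). Now I'm lifting, turning to the loader's yaw and carrying the plate over.

play_rows(increments=[{"turn": [0,0,-0.892],"slide": [0,0,-0.3],"jaw": 0},{"turn": [0,0,-0.892],"slide": [0,0,-0.3],"jaw": 0},{"turn": [0,0,-0.892],"slide": [0,0,-0.3],"jaw": 0},{"turn": [0,0,-0.892],"slide": [0,0,-0.3],"jaw": 0},{"turn": [0,0,-0.892],"slide": [0,0,-0.3],"jaw": 0},{"turn": [0,0,-0.892],"slide": [0,0,-0.3],"jaw": 0},{"turn": [0,0,0],"slide": [0,0.4,0],"jaw": 0},{"turn": [0,0,0],"slide": [0,0.8,0],"jaw": 0},{"turn": [0,0,0],"slide": [0,0.9,0],"jaw": 0},{"turn": [0,0,0],"slide": [0,0.9,0],"jaw": 0}])

```text
t: 7.68
ee_pos: [506.0, 204.4, 93.9]
eef_rot: [0.118, -3.138, 0.0]
ft_force: [-0.1, -0.1, -1.7]
grip_width: 0.673
grasp_force: 64.7
```

play_rows(increments=[{"turn": [0,0,0],"slide": [-0.1,0.9,0],"jaw": 0},{"turn": [0,0,0],"slide": [-0.1,0.9,0],"jaw": 0},{"turn": [0,0,0],"slide": [-0.1,0.9,0],"jaw": 0},{"turn": [0,0,0],"slide": [-0.1,0.9,0],"jaw": 0},{"turn": [0,0,0],"slide": [0,0.9,0],"jaw": 0},{"turn": [0,0,0],"slide": [0,0.6,0],"jaw": 0},{"turn": [0,0,0],"slide": [0,0.3,0],"jaw": 0},{"turn": [0,0,0],"slide": [0,0,0],"jaw": 0},{"turn": [0,0,0],"slide": [0,0,0],"jaw": 0}])

```text
t: 8.43
ee_pos: [505.6, 338.3, 94.5]
eef_rot: [0.124, -3.138, 0.001]
ft_force: [-0.4, -0.6, -2.7]
grip_width: 0.675
grasp_force: 64.7
```

```bash
cat > j.py <<'E'
from h import *
import sys
T,s=pose(); p=shot('wrist'); C=cloud(p); F=(C-T[:3,3])@T[:3,:3]; print(s['t'],np.round(s['ee_pos'],1),round(s['grip_width'],3),np.round(s['ft_force'],1)); print('yaw',np.degrees(np.arctan2(-T[1,0],-T[0,0])).round(2), T[2].round(4)[:3])
k=(p['depth']>0)&(abs(F[...,1])<27)&(abs(F[...,0])<60)&(F[...,2]<-20)&(F[...,2]>-50); X=F[k]; print('held front x',np.percentile(X[:,0],99.5).round(1),'topz',np.median(X[:,2]).round(1))
g=(X[:,0]>15); A=np.c_[X[:,:2],np.ones(len(X))]; print('plane',np.linalg.lstsq(A,X[:,2],rcond=None)[0].round(3))
h=np.array([569.1,345.5,0]); u=np.array([np.cos(.0759),np.sin(.0759),0]); v=np.array([-u[1],u[0],0]); d=T[:3,3]-h; print('TCP rel home: u',(d@u).round(1),'v',(d@v).round(1), 'plate centre short of home by',-(d@u-(60-np.percentile(X[:,0],99.5))).round(1))
if len(sys.argv)>1: save(p,sys.argv[1],(90,60,420,350),1.9)
E
python3 j.py
```

```text
8.4333 [505.6 338.3  94.5] 0.675 [-0.4 -0.6 -2.7]
yaw 4.51 [ 8.e-04 -4.e-04 -1.e+00]
held front x 38.6 topz -42.5
plane [-1.9000e-02 -0.0000e+00 -4.2121e+01]
TCP rel home: u -63.9 v -2.4 plate centre short of home by 85.3
```

play_rows(increments=[{"turn": [0,0,0],"slide": [0,0.12,0.9],"jaw": 0},{"turn": [0,0,0],"slide": [0,0,0.9],"jaw": 0},{"turn": [0,0,0],"slide": [0,0,0.9],"jaw": 0},{"turn": [0,0,0],"slide": [0,0,0.5],"jaw": 0},{"turn": [0,0,0],"slide": [0,0,0.2],"jaw": 0},{"turn": [0,0,0],"slide": [0,0,0],"jaw": 0}])

```text
t: 8.98
ee_pos: [505.6, 340.8, 9.3]
eef_rot: [0.122, -3.138, 0.001]
ft_force: [-0.1, -0.2, -1.4]
grip_width: 0.672
grasp_force: 64.7
```

```bash
sed -i "s/-(d@u-(60-np.percentile(X\[:,0\],99.5)))/-(d@u+(60-np.percentile(X[:,0],99.5)))/" j.py; python3 j.py w6.png
```

```text
8.9833 [505.6 340.8   9.3] 0.672 [-0.1 -0.2 -1.4]
yaw 4.46 [ 1.4e-03 -6.0e-04 -1.0e+00]
held front x 38.6 topz -42.5
plane [-2.0000e-02  0.0000e+00 -4.2117e+01]
TCP rel home: u -63.7 v 0.2 plate centre short of home by 42.3
```

View pics/w6.png

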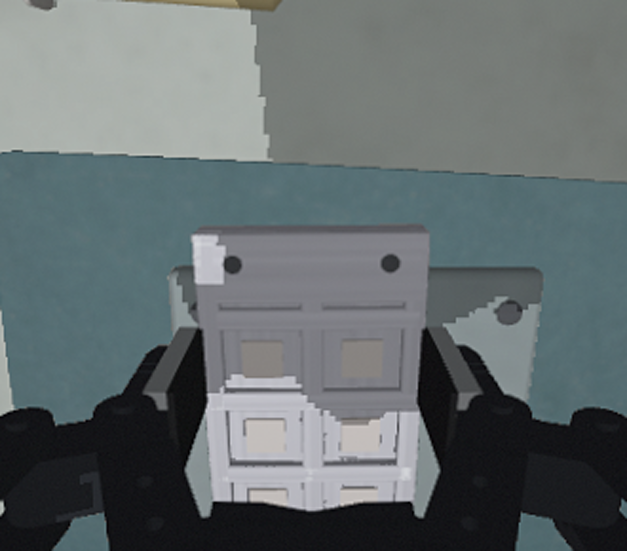

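The held plate is over the loader, aligned with it and about 11 mm above the stack. I'm lowering it.

play_rows(increments=[{"turn": [0,0,0],"slide": [0,0.02,0.2],"jaw": 0},{"turn": [0,0,0],"slide": [0,0,0.12],"jaw": 0},{"turn": [0,0,0],"slide": [0,0,0.04],"jaw": 0},{"turn": [0,0,0],"slide": [0,0,0],"jaw": 0}])

```text
t: 9.37
ee_pos: [505.6, 342.2, 1.2]
eef_rot: [-0.124, 3.139, 0.0]
ft_force: [0.4, 0.5, -2.1]
grip_width: 0.671
grasp_force: 64.8
```

play_rows(increments=[{"turn": [0,0,0],"slide": [0,0,0.04],"jaw": 0},{"turn": [0,0,0],"slide": [0,0,0.0],"jaw": 0}])

```text
t: 9.53
ee_pos: [505.7, 342.2, 0.2]
eef_rot: [-0.124, 3.139, 0.0]
ft_force: [0.0, -0.6, -2.5]
grip_width: 0.673
grasp_force: 64.8
```

play_rows(increments=[{"turn": [0,0,0],"slide": [0,0,0.04],"jaw": 0},{"turn": [0,0,0],"slide": [0,0,0.0],"jaw": 0}])

```text
t: 9.7
ee_pos: [505.7, 342.1, -1.0]
eef_rot: [-0.124, 3.139, 0.0]
ft_force: [-0.1, 0.2, -2.5]
grip_width: 0.676
grasp_force: 64.8
```

play_rows(increments=[{"turn": [0,0,0],"slide": [0,0,0.05],"jaw": 0},{"turn": [0,0,0],"slide": [0,0,0.0],"jaw": 0}])

```text
t: 9.87
ee_pos: [505.6, 342.1, -2.4]
eef_rot: [0.124, -3.139, 0.0]
ft_force: [0.5, -0.1, -2.0]
grip_width: 0.674
grasp_force: 64.8
```

play_rows(increments=[{"turn": [0,0,0],"slide": [0,0,0.04],"jaw": 0},{"turn": [0,0,0],"slide": [0,0,0.0],"jaw": 0}])

```text
t: 10.03
ee_pos: [505.7, 342.1, -3.3]
eef_rot: [-0.124, 3.139, 0.0]
ft_force: [0.0, -0.1, -1.3]
grip_width: 0.674
grasp_force: 64.8
```

play_rows(increments=[{"turn": [0,0,0],"slide": [0,0,0.04],"jaw": 0},{"turn": [0,0,0],"slide": [0,0,0.0],"jaw": 0}])

```text
t: 10.2
ee_pos: [505.7, 342.2, -3.5]
eef_rot: [-0.124, 3.139, 0.0]
ft_force: [-1.8, -1.0, 5.6]
grip_width: 0.672
grasp_force: 65.6
```

```bash
python3 j.py
```

```text
10.2 [505.7 342.2  -3.5] 0.672 [-1.8 -1.   5.6]
yaw 4.52 [-4.e-04  3.e-04 -1.e+00]
held front x 38.6 topz -42.6
plane [-1.1000e-02 -1.0000e-03 -4.2182e+01]
TCP rel home: u -63.5 v 1.5 plate centre short of home by 42.1
```

Contact at 5.6 N. Pushing it back while still gripped, in steps, watching the force.

play_rows(increments=[{"turn": [0,0,0],"slide": [-0.2,-0.015,0],"jaw": 0},{"turn": [0,0,0],"slide": [-0.2,-0.015,0],"jaw": 0},{"turn": [0,0,0],"slide": [-0.2,0,0],"jaw": 0},{"turn": [0,0,0],"slide": [0,0,0],"jaw": 0}])

```text
t: 10.58
ee_pos: [521.4, 342.8, -3.5]
eef_rot: [-0.124, 3.138, 0.001]
ft_force: [0.3, -1.0, 4.2]
grip_width: 0.673
grasp_force: 65.6
```

play_rows(increments=[{"turn": [0,0,0],"slide": [-0.2,0,0],"jaw": 0},{"turn": [0,0,0],"slide": [-0.2,0,0],"jaw": 0},{"turn": [0,0,0],"slide": [0,0,0],"jaw": 0}])

```text
t: 10.83
ee_pos: [531.2, 343.6, -3.5]
eef_rot: [-0.124, 3.138, 0.001]
ft_force: [-0.1, -0.7, 6.0]
grip_width: 0.675
grasp_force: 65.6
```

play_rows(increments=[{"turn": [0,0,0],"slide": [-0.2,0,0],"jaw": 0},{"turn": [0,0,0],"slide": [-0.2,0,0],"jaw": 0},{"turn": [0,0,0],"slide": [0,0,0],"jaw": 0},{"turn": [0,0,0],"slide": [0,0,0],"jaw": -0.55},{"turn": [0,0,0],"slide": [0,0,0],"jaw": -0.55},{"turn": [0,0,0],"slide": [0,0,0],"jaw": -0.55}])

```text
t: 11.33
ee_pos: [540.6, 344.1, -4.2]
eef_rot: [-0.124, 3.139, 0.0]
ft_force: [0.3, -0.4, 0.3]
grip_width: 0.776
grasp_force: 0.0
```

```bash
python3 j.py; cat > k.py <<'E'
from h import *
import sys
T,s=pose(); p=shot('side'); P=np.array([640,404,140.]); u,v=proj(p,P)[0].astype(int); print(u,v); save(p,sys.argv[1],(u-35,v-25,u+35,v+28),8)
print([ (round(d['score'],2),np.round(d['rect'])) for d in r.look_for('feeler',p)[:3]])
E
python3 k.py g1.png
```

```text
11.3333 [540.6 344.1  -4.2] 0.776 [ 0.3 -0.4  0.3]
yaw 4.52 [-3.e-04  1.e-04 -1.e+00]
held front x 48.1 topz -43.1
plane [ 8.6000e-02 -2.0000e-03 -4.1579e+01]
TCP rel home: u -28.5 v 0.8 plate centre short of home by 16.6
167 192
[]
```

```bash
cat > l.py <<'E'
from h import *
T,s=pose(); p=shot('wrist'); C=cloud(p); F=(C-T[:3,3])@T[:3,:3]
for y0 in(-22,-12,0,12,22):
    k=(p['depth']>0)&(abs(F[...,1]-y0)<2)&(F[...,2]>-60); X=F[k]; print(y0,[(x,float(np.median(X[abs(X[:,0]-x)<1.5][:,2]).round(1))) for x in list(range(-40,70,6)) if (abs(X[:,0]-x)<1.5).any()])
for d in r.silhouettes('plate_d',p)[:4]:
    m=d['pixels']&(p['depth']>0); X=F[m]; print(round(d['score'],2),m.sum(),np.percentile(X,[1,50,99],axis=0).round(1).tolist())
E
python3 l.py
```

```text
-22 [(-40, -41.5), (-34, -43.9), (-28, -41.4), (-22, -41.4), (-16, -41.4), (-10, -43.7), (-4, -41.3), (2, -41.3), (8, -41.4), (14, -43.9), (20, -43.8), (26, -43.8), (32, -44.0), (38, -37.4), (44, -20.2), (50, -18.5), (56, -8.0), (62, -8.1), (68, -7.7)]
-12 [(-40, -41.9), (-34, -43.8), (-28, -41.3), (-22, -42.3), (-16, -41.7), (-10, -43.9), (-4, -41.6), (2, -42.4), (8, -42.0), (14, -43.7), (20, -43.5), (26, -43.9), (32, -43.8), (38, -38.0), (44, -20.2), (50, -18.2), (56, -8.2), (62, -7.9), (68, -8.0)]
0 [(-40, -43.8), (-34, -44.0), (-28, -43.8), (-22, -44.0), (-16, -43.9), (-10, -44.0), (-4, -44.0), (2, -44.1), (8, -43.8), (14, -43.9), (20, -43.9), (26, -44.0), (32, -44.1), (38, -36.3), (44, -20.1), (50, -18.0), (56, -7.9), (62, -7.7), (68, -7.9)]
12 [(-40, -41.8), (-34, -43.9), (-28, -41.6), (-22, -42.6), (-16, -41.9), (-10, -44.0), (-4, -41.7), (2, -42.4), (8, -42.2), (14, -43.8), (20, -43.5), (26, -44.0), (32, -44.2), (38, -37.2), (44, -19.8), (50, -18.3), (56, -7.9), (62, -8.1), (68, -7.8)]
22 [(-40, -41.6), (-34, -44.0), (-28, -41.4), (-22, -41.4), (-16, -41.4), (-10, -44.0), (-4, -41.3), (2, -41.3), (8, -41.3), (14, -43.8), (20, -43.6), (26, -43.8), (32, -44.0), (38, -38.1), (44, -20.0), (50, -17.5), (56, -8.0), (62, -7.9), (68, -7.8)]
0.94 16885 [[-43.3, -29.1, -45.1], [3.3, 0.2, -43.4], [38.3, 29.1, -37.7]]
0.67 14614 [[-56.9, -47.1, -29.5], [31.8, 36.7, -19.9], [51.0, 74.8, -16.4]]
```

The new plate lies flat, level and straight, about 7 mm short of home. Next I'll lift off, close the fingers in front of it and push from the front edge.

play_rows(increments=[{"turn": [0,0,0],"slide": [0,0,-0.8],"jaw": -0.55},{"turn": [0,0,0],"slide": [0.6,0,-0.2],"jaw": -0.55},{"turn": [0,0,0],"slide": [0.9,0,0],"jaw": 1},{"turn": [0,0,0],"slide": [0.82,0,0],"jaw": 1},{"turn": [0,0,0],"slide": [0,0,0],"jaw": 1},{"turn": [0,0,0],"slide": [0,0,0],"jaw": 1},{"turn": [0,0,0],"slide": [0,0,0],"jaw": 1},{"turn": [0,0,0],"slide": [0,0,0.5],"jaw": 1},{"turn": [0,0,0],"slide": [0,0,0.37],"jaw": 1},{"turn": [0,0,0],"slide": [0,0,0],"jaw": 1}])

```text
t: 12.42
ee_pos: [482.2, 338.9, -3.5]
eef_rot: [0.123, -3.136, 0.002]
ft_force: [0.3, -0.6, -1.0]
grip_width: 0.002
grasp_force: 0.0
```

```bash
cat > l2.py <<'E'
from h import *
T,s=pose(); p=shot('wrist'); C=cloud(p); F=(C-T[:3,3])@T[:3,:3]; print(s['t'],np.round(s['ee_pos'],1),round(s['grip_width'],2),np.round(s['ft_force'],1))
h=np.array([569.1,345.5,0]); u=np.array([np.cos(.0759),np.sin(.0759),0]); v=np.array([-u[1],u[0],0]); d=T[:3,3]-h; print('u',(d@u).round(1),'v',(d@v).round(1))
G=F[(p['depth']>0)&(abs(F[...,1])<18)&(abs(F[...,0])<14)&(F[...,2]>-60)&(F[...,2]<-10)]
if len(G): print('finger tip z',np.percentile(G[:,2],[50,95,99,100]).round(1),'x',np.percentile(G[:,0],[1,99]).round(1),np.percentile(G[:,1],[1,99]).round(1))
for y0 in(-24,24,-30,30):
    k=(p['depth']>0)&(abs(F[...,1]-y0)<2)&(F[...,2]>-60); X=F[k]; print(y0,[(x,float(np.median(X[abs(X[:,0]-x)<1][:,2]).round(1))) for x in range(-44,0,2) if (abs(X[:,0]-x)<1).any()])
E
python3 l2.py
```

```text
12.4167 [482.2 338.9  -3.5] 0.0 [ 0.3 -0.6 -1. ]
u -87.1 v 0.0
finger tip z [-50.  -37.8 -16.1 -13.1] x [-8.9 13.5] [-17.3  17.6]
-24 [(-26, -19.4), (-24, -19.0), (-22, -19.4), (-20, -19.2), (-18, -19.1), (-16, -19.1), (-14, -19.0), (-12, -18.8), (-10, -18.9), (-8, -15.7), (-6, -7.9), (-4, -7.0), (-2, -6.9)]
24 [(-24, -23.2), (-22, -21.8), (-20, -19.0), (-18, -19.4), (-16, -19.4), (-14, -19.2), (-12, -19.2), (-10, -18.9), (-8, -16.0), (-6, -7.3), (-4, -6.8), (-2, -7.2)]
-30 [(-28, -18.7), (-26, -19.0), (-24, -19.0), (-22, -19.0), (-20, -19.3), (-18, -19.0), (-16, -19.4), (-14, -18.9), (-12, -18.9), (-10, -19.0), (-8, -15.6), (-6, -7.7), (-4, -7.0), (-2, -7.0)]
30 [(-28, -19.0), (-26, -19.4), (-24, -19.3), (-22, -19.1), (-20, -19.4), (-18, -19.0), (-16, -19.1), (-14, -19.4), (-12, -19.2), (-10, -18.8), (-8, -15.9), (-6, -7.2), (-4, -7.2), (-2, -7.2)]
```

play_rows(increments=[{"turn": [0,0,0],"slide": [-0.2,0.03,0],"jaw": 1},{"turn": [0,0,0],"slide": [-0.12,0,0],"jaw": 1},{"turn": [0,0,0],"slide": [-0.12,0,0],"jaw": 1},{"turn": [0,0,0],"slide": [-0.08,0,0],"jaw": 1},{"turn": [0,0,0],"slide": [0,0,0],"jaw": 1}])

```text
t: 12.88
ee_pos: [496.1, 341.3, -0.8]
eef_rot: [-0.124, 3.139, 0.0]
ft_force: [-0.6, -0.3, -0.1]
grip_width: 0.005
grasp_force: 0.0
```

play_rows(increments=[{"turn": [0,0,0],"slide": [-0.08,0,0],"jaw": 1},{"turn": [0,0,0],"slide": [0,0,0],"jaw": 1}])

```text
t: 13.05
ee_pos: [497.7, 341.5, -0.8]
eef_rot: [0.124, -3.139, -0.0]
ft_force: [-2.6, -0.6, 0.2]
grip_width: -0.001
grasp_force: 0.8
```

play_rows(increments=[{"turn": [0,0,0],"slide": [-0.08,0,0],"jaw": 1},{"turn": [0,0,0],"slide": [0,0,0],"jaw": 1}])

```text
t: 13.22
ee_pos: [499.8, 341.7, -0.8]
eef_rot: [-0.124, 3.139, 0.0]
ft_force: [-3.0, -1.7, 1.2]
grip_width: 0.0
grasp_force: 1.3
```

play_rows(increments=[{"turn": [0,0,0],"slide": [-0.08,0,0],"jaw": 1},{"turn": [0,0,0],"slide": [0,0,0],"jaw": 1}])

```text
t: 13.38
ee_pos: [501.2, 341.8, -0.9]
eef_rot: [0.124, -3.138, 0.0]
ft_force: [-6.9, -0.4, 3.9]
grip_width: 0.003
grasp_force: 3.1
```

play_rows(increments=[{"turn": [0,0,0],"slide": [-0.06,0,0],"jaw": 1},{"turn": [0,0,0],"slide": [0,0,0],"jaw": 1}])

```text
t: 13.55
ee_pos: [501.2, 341.7, -1.0]
eef_rot: [0.124, -3.135, 0.002]
ft_force: [-12.7, 0.5, 7.4]
grip_width: -0.001
grasp_force: 6.4
```

play_rows(increments=[{"turn": [0,0,0],"slide": [-0.06,0,0],"jaw": 1},{"turn": [0,0,0],"slide": [0,0,0],"jaw": 1}])

```text
t: 13.72
ee_pos: [501.3, 341.6, -1.0]
eef_rot: [0.124, -3.132, 0.003]
ft_force: [-20.3, 0.2, 10.8]
grip_width: 0.0
grasp_force: 9.7
```

play_rows(increments=[{"turn": [0,0,0],"slide": [0.4,0,0],"jaw": 1},{"turn": [0,0,0],"slide": [0.8,0,-0.2],"jaw": 1},{"turn": [0,0,0],"slide": [0.4,0,-0.9],"jaw": -1},{"turn": [0,0,0],"slide": [0,0,-0.9],"jaw": -1},{"turn": [0,0,0],"slide": [0,-0.5,-0.9],"jaw": -1},{"turn": [0,0,0],"slide": [0,-0.9,-0.9],"jaw": -1},{"turn": [0,0,0],"slide": [0,-0.9,0],"jaw": -1},{"turn": [0,0,0],"slide": [0,0,0],"jaw": -1}])

```text
t: 14.38
ee_pos: [470.3, 279.4, 95.5]
eef_rot: [-0.121, 3.136, 0.001]
ft_force: [0.2, 0.2, 0.1]
grip_width: 0.84
grasp_force: 0.0
```

```bash
cat > m.py <<'E'
from h import *
import sys
T,s=pose(); print(s['t'],np.round(s['ee_pos'],1)); ims=[]
for n in('side','wrist','top'):
    p=shot(n); C=cloud(p)
    for t in('plate_d','feeler','loader_post'):
        for d in r.silhouettes(t,p)[:5]:
            m=d['pixels']&(p['depth']>0); X=C[m]; 
            if len(X)<8: continue
            zt=np.percentile(X[:,2],85); S=X[abs(X[:,2]-zt)<4]; (cx,cy),(w,h),a=cv2.minAreaRect(S[:,:2].astype(np.float32)); print(n,t,round(d['score'],2),np.round(d['rect']),'c',round(cx,1),round(cy,1),round(w,1),round(h,1),round(a,1),'zt',zt.round(1))
    u,v=proj(p,[635,395,125.])[0].astype(int); print(n,u,v)
    c=p['image'][max(v-33,0):v+33,max(u-45,0):u+45]
    ims.append(cv2.resize(c[...,::-1],(400,290),interpolation=cv2.INTER_CUBIC))
    np.save(f'pics/{n}.npy',p['image'])
cv2.imwrite('pics/'+sys.argv[1],np.vstack([np.hstack(ims[:2]),np.hstack([ims[2],ims[2]])]))
E
python3 m.py g2.png
```

```text
14.3833 [470.3 279.4  95.5]
side plate_d 0.64 [243. 232.  26.  29.] c 533.9 116.3 61.8 121.0 63.9 zt 33.0
side 170 195
wrist plate_d 0.8 [314. 290.  64.  95.] c 560.4 345.4 103.3 60.1 5.0 zt 40.0
wrist plate_d 0.79 [ 80. 236. 101. 123.] c 533.3 114.9 61.1 120.8 63.7 zt 31.9
wrist plate_d 0.69 [100. 231.  50. 107.] c 527.6 139.3 114.0 45.4 5.0 zt 9.6
wrist plate_d 0.57 [312. 241.  58.   3.] c 509.8 339.2 1.7 52.5 3.5 zt 28.3
wrist loader_post 0.98 [328. 269. 130. 114.] c 551.6 358.7 129.0 126.2 4.2 zt 16.9
wrist loader_post 0.25 [313. 290.  69.  95.] c 560.4 345.5 103.5 60.2 5.3 zt 40.0
wrist 381 442Traceback (most recent call last):
  File "m.py", line 13, in <module>
    ims.append(cv2.resize(c[...,::-1],(400,290),interpolation=cv2.INTER_CUBIC))
               ~~~~~~~~~~^^^^^^^^^^^^^^^^^^^^^^^^^^^^^^^^^^^^^^^^^^^^^^^^^^^^^
cv2.error: OpenCV(4.12.0) /io/opencv/modules/imgproc/src/resize.cpp:4208: error: (-215:Assertion failed) !ssize.empty() in function 'resize'
```

The plate's front edge is level with that of the plate below, so it is home. Next I'll tilt the hand so the wrist camera can see the gauge's scale.

play_rows(increments=[{"turn": [0,0,0],"slide": [-0.83,0.84,-0.99],"jaw": -1},{"turn": [0,0,0],"slide": [-0.83,0.84,-0.99],"jaw": -1},{"turn": [0,0,0],"slide": [-0.83,0.84,-0.99],"jaw": -1},{"turn": [0,0,0],"slide": [-0.83,0.84,-0.99],"jaw": -1},{"turn": [0,0,0],"slide": [-0.83,0.84,-0.99],"jaw": -1}])

```text
t: 15.2
ee_pos: [564.8, 395.9, 219.0]
eef_rot: [0.125, -3.139, 0.0]
ft_force: [0.7, -0.1, 0.4]
grip_width: 1.004
grasp_force: 0.0
```

play_rows(increments=[{"turn": [0,-1,0],"slide": [0,0,0],"jaw": -1},{"turn": [0,-1,0],"slide": [0,0,0],"jaw": -1},{"turn": [0,-1,0],"slide": [0,0,0],"jaw": -1},{"turn": [0,-1,0],"slide": [0,0,0],"jaw": -1},{"turn": [0,-1,0],"slide": [0,0,0],"jaw": -1},{"turn": [0,-1,0],"slide": [0,0,0],"jaw": -1},{"turn": [0,0,0],"slide": [0,0,0],"jaw": -1}])

```text
t: 15.78
ee_pos: [562.0, 394.6, 216.4]
eef_rot: [-0.106, 2.615, 0.027]
ft_force: [0.3, -0.4, 0.6]
grip_width: 0.999
grasp_force: 0.0
```

```bash
cat > n.py <<'E'
from h import *
import sys
T,s=pose(); print(s['t'],np.round(s['ee_pos'],1),T[:3,2].round(2))
p=shot('wrist'); u,v=proj(p,[632,395,125.])[0].astype(int); print(u,v, p['depth'][v,u])
im=p['image'][...,::-1].copy(); np.save('pics/wg.npy',im); u=min(max(u,90),420); v=min(max(v,75),300)
im=cv2.rotate(im[v-75:v+75,u-90:u+90],cv2.ROTATE_180)
q=shot('side'); a,b=proj(q,[632,395,125.])[0].astype(int); js=q['image'][b-25:b+25,a-30:a+30][...,::-1]
o=np.zeros((600,800,3),np.uint8); o[:]=60; c=cv2.resize(im,(540,450),interpolation=cv2.INTER_CUBIC); o[:450,:540]=c; o[:200,550:790]=cv2.resize(js,(240,200),interpolation=cv2.INTER_CUBIC); o[460:600,:187]=cv2.resize(p['image'][...,::-1],(187,140)); cv2.imwrite('pics/'+sys.argv[1],o)
E
python3 n.py g3.png
```

```text
15.7833 [562.  394.6 216.4] [ 0.5   0.04 -0.87]
249 193 284.00272
```

View pics/g3.png

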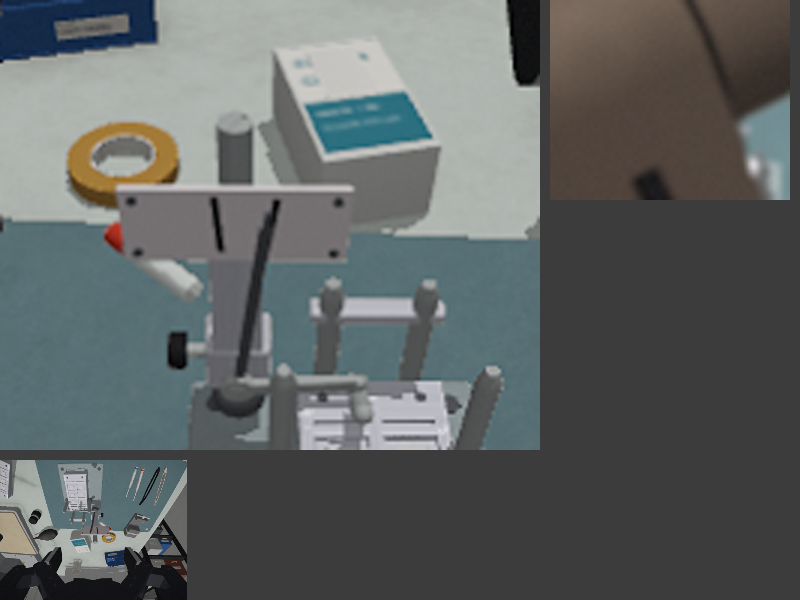

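The picture shows the scale at (120–350, 185–260), the left line at (217,225) and the right line's top at (277,200). The pointer runs from its pivot at (238,395) to about (270,212). It overlaps the right line, so I need a numeric 3D reading.

```bash
cat > o.py <<'E'
from h import *
p=shot('wrist'); g=cv2.cvtColor(p['image'],cv2.COLOR_RGB2GRAY); C=cloud(p)
for v in range(132,212,2 if 0 else 3):
    print(v,' '.join('%3d'%x for x in g[v,238:276]))
print('depth')
for v in (205,200,195,190,185,180,175,170,160,150,140): print(v,p['depth'][v,238:276].round(0).astype(int).tolist())
E
python3 o.py
```

```text
132 121 111  89  78  81  83  83  82  82  78  88 131 115  46  38  46  51  54  57  62  63  61  64  61  55  52  50  42  40  48  49  64  84  89  88  86  83  97
135 100  92  79  81  80  84  84  84  81  78  85  81  76  79  80  79  82  82  84  84  84  85  85  85  83  84  80  61  47  47  79  91  88  88  87  85 102 107
138 120 109  92  90  94  95  93  90  84  79 105 139 151 151 153 154 145 125 101  87  89  90  90  90  92  95  92  95 100  98  96 100 132 145 144 134 121 109
141 101 102 102 110 135 148 141 121  90  96 117 108  95  95  94  92  98 118  98  47  31  31  71  96  99  95  95  98  98  97  96 102 106 106 105 105 106 107
144 102 103 102 100 129 147 148 127 101 101 113 111  98  99  99  96  97  92  62  39  39  40  85 102  98  97  97  99  99  97  95 122 119 106 106 108 108 109
147 105 104 104 104 104 104 105 105 103 101 108 102  96  97  97  95  97  75  41  39  36  70  95  99  98  96  97  97  96  97  95 104 102  98  97  98 100  87
150 105 104 105 105 105 105 104 102 102  99 144 180 176 130  93  97  89  60  38  38  46  84  98  97  98  97  97  98  97 102 119 116 144 160 159 159 159 164
153 105 
[... 4560 characters left out ...]
 306, 304, 318, 318, 316, 317, 317, 317, 317, 318, 317, 318, 318, 318, 318, 320, 442, 443, 438, 438, 433, 432, 429]
160 [428, 428, 430, 429, 429, 429, 427, 427, 430, 428, 355, 356, 331, 330, 328, 315, 315, 316, 316, 329, 328, 329, 330, 329, 329, 329, 330, 330, 330, 329, 356, 429, 428, 427, 431, 428, 426, 429]
150 [415, 414, 414, 415, 415, 415, 414, 414, 414, 416, 343, 345, 345, 342, 342, 341, 342, 328, 328, 329, 328, 341, 341, 340, 342, 342, 341, 343, 342, 345, 343, 345, 356, 356, 356, 357, 357, 357]
140 [343, 344, 307, 307, 304, 304, 304, 305, 307, 309, 344, 343, 344, 342, 343, 343, 343, 342, 342, 340, 342, 340, 340, 342, 341, 344, 355, 354, 354, 354, 355, 402, 403, 403, 402, 402, 402, 402]
```

```bash
cat > q.py <<'E'
from h import *
p=shot('wrist'); C=cloud(p)
a=np.radians(4.35); u=np.array([np.cos(a),np.sin(a),0]); v=np.array([-u[1],u[0],0])
S=C[180:199,225:243].reshape(-1,3); S=np.r_[S,C[180:199,272:292].reshape(-1,3),C[180:199,253:262].reshape(-1,3)]
c=S.mean(0); n=np.linalg.svd(S-c)[2][2]; n*=np.sign(n@u); print('scale normal (u,v,z)',n@u,n@v,n[2],'u',(S@u).std())
P=np.array([C[r_,int(round(cc))] for r_,cc in [(147,257),(150,256.5),(156,255.5),(165,254),(171,252.9),(174,252.5),(180,251.2),(183,250.5)]])
print('pointer u',(P@u).round(1),'scale u',np.median(S@u).round(1))
def hit(uv,us): d=ray(p,uv)@p['W'][:3,:3].T; o=p['W'][:3,3]; X=o+d*((us-o@u)/(d@u))[:,None]; return np.c_[X@v,X[:,2]]
us=np.median(S@u)
L=hit([(264.64,183),(265.22,186),(265.55,189),(266,192),(266.4,195),(266.85,198)],us)
Rr=hit([(246.06,198),(246.75,195)],us)
g=cv2.cvtColor(p['image'],cv2.COLOR_RGB2GRAY).astype(float)
# pointer edges: half-level crossings row by row
def edges(row,c0):
    r_=g[row]; lo=r_[int(c0)-1:int(c0)+2].mean()
    def cr(st):
        x=int(round(c0)); bg=np.median(r_[x+st*6:x+st*9:st]) ; h=(lo+bg)/2
        while r_[x]<h: x+=st
        return x-st*(r_[x]-h)/(r_[x]-r_[x-st])
    return (cr(-1)+cr(1))/2
rows=list(range(146,187)); cc=[edges(r_,257.2-(r_-146)*6.9/37) for r_ in rows]
for du in (0,): 
    up=np.median(P@u)
    Q=hit(np.c_[cc,rows],up)
    fit=lambda A: np.polyfit(A[:,1],A[:,0],1)
    fl,fp=fit(L),fit(Q); print('residual ptr',np.std(Q[:,0]-np.polyval(fp,Q[:,1])).round(2))
    thL,thP=np.arctan(fl[0]),np.arctan(fp[0]); zp=(fl[1]-fp[1])/(fp[0]-fl[0]); vp=np.polyval(fp,zp)
    print('left dir',thL.round(4),'ptr dir',thP.round(4),'pivot v,z',vp.round(1),zp.round(1),'tip z',hit([(249.3,190.5)],up).round(1))
    for zpv in (zp, L[:,1].mean()-85+0*zp, L[:,1].mean()-92):
        vpv=np.polyval(fp,zpv)
        aL=np.arctan2(L[:,0]-vpv,L[:,1]-zpv).mean(); aR=np.arctan2(Rr[:,0]-vpv,Rr[:,1]-zpv); print('pivz',round(zpv,1),'aL',aL.round(4),'aR',aR.round(4),'L-R',(aL-aR).round(4),'ptr lever', (0.045+thP-aR).round(4), (0.262-(aL-thP)).round(4))
print('L',L.round(1).tolist(),'R',Rr.round(1).tolist(),'Q',Q[[0,-1]].round(1).tolist())
E
python3 q.py
```

```text
scale normal (u,v,z) 0.8713792676598066 0.0006823048920820339 0.490609525338322 u 7.022333403621291
pointer u [645.5 646.2 645.2 645.3 644.8 645.4 646.1 645.2] scale u 652.5
residual ptr 0.44
left dir 0.0731 ptr dir -0.1001 pivot v,z 356.4 42.9 tip z [[346.4 138.6]]
pivz 42.9 aL 0.0731 aR [-0.1325 -0.1317] L-R [0.2055 0.2048] ptr lever [0.0773 0.0766] 0.0888
pivz 46.5 aL 0.0804 aR [-0.1337 -0.133 ] L-R [0.214  0.2133] ptr lever [0.0785 0.0778] 0.0815
pivz 39.5 aL 0.0666 aR [-0.1314 -0.1306] L-R [0.198  0.1972] ptr lever [0.0763 0.0755] 0.0953
L [[362.1, 120.8], [362.5, 125.2], [362.8, 129.5], [363.1, 133.7], [363.4, 137.8], [363.7, 141.9]] R [[343.2, 141.9], [343.8, 137.9]] Q [[354.8, 67.3], [347.0, 132.4]]
```

The parallax-corrected reading puts the pointer at about 0.077 rad. That is 2.6 mm inside the right line, and another plate would take it to about 0.29, past the left line at 0.262. So one plate is enough, and I'm handing in.

```bash
python3 -c "
from cell import r
s=r.observe(); print(s['t'],s['ft_force']); print(r.hand_in())"
```

```text
15.9833 [ 0.16416941 -0.68037235  0.47985884]
the job is handed in; nothing more can be done
None
```

I added one plate to the loader and pushed it fully home. The gauge pointer now stands between its two lines at about 0.077 rad, the other three plates are still on the pile, and the job was handed in at 16 s; no verdict came back.

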